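# Screw the clamp screw back into the coffee grinder

### The job

Put the cleaned clamp screw back into the coffee grinder: swing the cover lever off the neck and leave it swung aside, then lower the screw from its stand into the deep neck without dropping or forcing it. Feel for the start of the thread at the bottom, then turn the screw clockwise until its shoulder is fully home, and let go. Leave the cups, date bowl and saucers where they are.

Things in the scene. Friction and masses are not known exactly. Their poses are not given: they have to be found in the camera images.
- grinder: Fixed square stainless coffee grinder, 130 x 130 mm, flat top at 130 mm height. Origin: centre of its underside, on the table; z up; its front with a dark drawer faces its -x. A round neck (46 mm, flared to 54 mm at the mouth) rises from the middle of the top to 150 mm height; under a swinging cover it holds a deep bore on the grinder's z axis with a hidden thread at the bottom.
- neck_mouth (a point): Centre of the bore's flared mouth (37 mm wide), top of the neck, 150 mm above the table; axes as the grinder's. The bore is vertical, 29 mm in diameter, 75 mm deep down to point thread_seat.
- thread_seat (a point): Middle of the flat seat at the bore's bottom, grinder z = 75 mm, grinder's axes. A hidden straight slot across it lets the screw's cross pin through. The slot lies along y, turned by an unknown angle up to 0.35 rad either way; play 0.17 rad either way. A screw that misses it stands on the seat (screw origin at z = 75 mm); over it, if free to slide, it drops by its own weight to z = 60 mm.
- thread_home (a point): Where the screw's origin ends when home: grinder z = 55.5 mm, on the axis. Two-start coarse thread: from the slot (z = 60 mm) turning clockwise seen from above lowers the screw 5 mm per rad; after about 1.0 rad its shoulder is on the seat; hard stop about 1.4 rad from the slot. Loosely held, it sinks by its own weight as it turns. Turned anticlockwise in the slot it meets a wall.
- lever (a joint): Angle of the cover lever, rad. 0: it lies along the grinder's x, its round cap over the mouth and its knob on the -x side. It grows as the knob swings anticlockwise seen from above, from the grinder's -x side to its -y side; stop at 1.6. Starts at 0 to 0.2; light friction, about 0.6 N at the knob; stays where it is left. From 1.0 on the mouth is clear.
- lever_pivot (a point): The lever's vertical pivot, 48 mm from the bore axis on the grinder's +x side, 160 mm above the table. The flat bar is 16 mm wide, 7 mm thick, with an 8 mm thick, 54 mm round cap 48 mm from the pivot; their underside is 152 mm above the table. The point's -x axis points along the bar to the knob.
- lever_knob (a point): Point on the axis of the lever's upright walnut knob (16 mm diameter, top 198 mm above the table, rising from the bar's top at 159 mm), 110 mm from the pivot, at 180 mm height.
- screw: The loose clamp screw, 154.5 mm long, 0.2 to 0.4 kg. Origin: centre of its underside, pin end; z up its axis; x along both cross pin and grip. From below: 13 mm neck, 19.5 mm long, with an 8 mm round cross pin, 27 mm long, at its foot; flat shoulder; smooth steel barrel, 26 mm diameter, up to z = 114.5 mm; then the wing grip. Starts upright in the stand, its foot 12 mm above the table.
- screw_grip (a point): Centre of the screw's flat walnut wing grip, 50 mm (x) x 16 mm (y) x 40 mm high; 134.5 mm above the screw's origin; axes as the screw's. The cross pin lies along x too, so either way round fits.
- stand: Fixed walnut block, 85 x 85 x 75 mm, with a vertical round hole of 30 mm diameter, 63 mm deep, in the middle of its top; origin: centre of its underside. The screw stands loosely in the hole.
- cup1: Bystander: clear glass cup with a thin gold rim, 66 mm diameter, 81 mm tall, origin centre of underside.
- cup2: Bystander: second cup, the same.
- date_bowl: Bystander: closed green ceramic date bowl with clip-on lid, 126 mm diameter, 97 mm tall, origin centre of underside.
- saucers: Bystander: stack of white saucers, 140 mm diameter, 46 mm tall, one piece, origin centre of underside.
Things that resemble listed ones, but are neither listed nor needed, are in the scene too. What is meant by the screw is not blue, and is the smaller of those in its own colour.

How it is judged (in metres and radians):
On the way, in this order (a step that is already met when the one before it is completed fails the run):
1. the cover lever is swung aside, clear of the neck (value of joint lever above 1 rad), for 0.2 s.
2. the screw stands upright in the neck with its pin dropped into the thread's start (horizontal distance between screw and grinder below 0.006 m and angle between screw's own z axis and vertical below 0.08 rad and z of screw in the frame of grinder below 0.067 m), for 0.1 s.
At the end, for the whole second after the job is handed in: The screw is upright (within 0.08 rad) and centred (6 mm) in the grinder's neck, its shoulder within 1.3 mm of the seat, at rest and released; the lever is still swung aside (beyond 1.0 rad) (horizontal distance between screw and grinder below 0.006 m and angle between screw's own z axis and vertical below 0.08 rad and z of screw in the frame of grinder between 0.053 and 0.0568 m and linear speed of screw below 0.02 m/s and value of joint lever above 1 rad); the robot touches nothing.
It fails at once if a cup, the date bowl or the saucer stack is pushed more than 30 mm (distance of any of cup1, cup2, date_bowl, saucers from where it was at the start of the episode above 0.03 m).
It fails at once if the screw is forced: more than 45 N between it and the grinder (contact force between screw and grinder above 45 N).
It fails at once if the screw is dropped down the neck: it falls faster than 0.8 m/s in the bore (sinking into the thread by itself is well below that) (horizontal distance between screw and grinder below 0.02 m and z of screw in the frame of grinder below 0.15 m and linear speed of screw above 0.8 m/s).
It also fails if it takes over 69 s, if anything falls off the work surface, if the arm or the gripper's body presses on something with over 40 N, if the wrist force passes 120 N, or if a joint passes its speed limit or range.

### The arm

A 6-joint arm with a two-finger parallel gripper is mounted at the origin on the work surface. World frame = base frame: x ahead of the robot, y to its left, z up, the work surface at z = 0. Lengths are in m, angles in degrees, forces in N, time in s.
With the tool pointing down it reaches from about 0.275 to 0.725 m from the base axis. Payload 15.9 kg.
Tool frame: the origin (TCP) lies at the very end of the fingers, on their centre line; the grasp point (between the pads) lies env.hold_point_z behind it (env.hold_point_z is the distance from the TCP to the grasp point, in m); z points along the fingers, y is the line along which they close (so a half turn about z gives the same grasp; the last joint's range is limited). The gripper opens to 85 mm and grips with 20 to 120 N. Pads are 22 mm wide; open, the fingers measure 114 mm over their backs; the gripper's body (76 mm by 85 mm) begins 54 mm behind the grasp point. The pads swing forward as they close: fully open they stand 13 mm farther back than shut.
Start: joints at [74.485, 12.198, -1.971, 75.831, 0, 90], TCP at [0.134, 0.482, 0.231] pointing down, gripper open.
Joint ranges: [-170.91, 170.91], [-42.67, 98.43], [-65.05, 77.54], [-120.47, 116.71], [-90, 82.35], [-180, 180]. Speed limits (degrees/s): [108.29, 108.29, 136.94, 147.25, 180, 180].

### API

Orientations are given as [roll, pitch, yaw] about the fixed x, y, z axes, in that order (R = Rz(yaw) Ry(pitch) Rx(roll)).
In Python, from rig import status, imaging, order, env gives the robot as it stands.
- The arm moves only by the shell command python3 -m crank 'ROWS' [OPENING] [FORCE]. ROWS is JSON, a list of rows, each an object of numbers: "x", "y", "z": the shift along the tool's x, y, z in m; "spin": the turn about the tool's z in degrees. A call has 1 to 5 rows; each row is the pose to reach, as a shift and turn from the pose commanded when the call began, along the tool's axes at that moment; what a row does not reach only later rows make up. A row lasts 1/12 s, in which the tool goes at most 41.7 mm and 7.16 degrees, less where a joint would pass 70% of its speed; a pose out of reach is approached as far as the arm can. A call with a gripper value outside its range is refused whole. OPENING is the opening, from 0 (shut) to 1 (fully open), set as the call begins (- or left out, the last holds). The fingers move at their own pace and stop on an object; FORCE is the grip in N (left out, the last holds). Time passes only in rows, so rows that repeat a pose let the fingers close. It gives the time, the measured TCP pose, the force, the opening and the grip force at its end, in the units of the state.
- status.observe(): the state, without advancing time (a new reading comes with each control period).
- imaging.capture(name): name is "scene" or "top" or "wrist"; returns a dict with "color" (384x512x3 uint8, red, green, blue), "camera_matrix" (3x3 intrinsics, pixels), "pose" (4x4, takes a point from camera to world coordinates). Camera axes: x right, y down, z forward; pixel columns grow to the right and rows downward; lengths in m; the calibration is good to about 2 mm. A picture is of the moment at which its call begins. There is no depth.
- order.sign_off(): hands the job in; it is judged then, once.
The state is a dict: "time_s": time; "joint_positions": joint angles; "qd": joint speeds; "joint_torque": joint torques, N m; "tool_pos": TCP position; "eef_rot": TCP orientation; "contact_force": force on the tool from outside, world axes, zero at the start; "moment": the same for the moment, N m; "grip_width": finger opening in m; "gripper_force": force on a finger pad.
Only numpy, scipy, OpenCV 4.12 (cv2) and the standard library are available. Lean on these libraries where they do the work, as an engineer would, in place of code of your own. Each camera call takes 0.05 s, during which the arm holds its last target. There are 200 camera calls.

## Working session

There is one attempt and no reset: what is moved stays moved. The work goes in short steps, Python scripts to look and compute and a shell command to move; the robot and the scene stay as the last step left them, time stands still between calls to the robot, and variables do not carry over. Pictures are saved under pics/ and viewed, at most 10 in all, crops included, and the job is handed in when it is done.

```bash
ls; mkdir -p pics; python3 - <<'E'
from rig import status, imaging, order, env
import cv2
for n in ("scene","top"):
    d=imaging.capture(n); cv2.imwrite(f"pics/{n}0.png",cv2.resize(d["color"][:,:,::-1],(800,600),interpolation=cv2.INTER_CUBIC))
    print(n,d["camera_matrix"].tolist(),d["pose"].round(4).tolist())
print(status.observe(),env.hold_point_z)
E
```

```text
pics
scene [[456.7110437898775, 0.0, 250.91586716911783], [0.0, 456.7110437898775, 191.13507890836118], [0.0, 0.0, 1.0]] [[0.7212, 0.4643, -0.5141, 1.1347], [0.6926, -0.4686, 0.5483, -0.6234], [0.0136, -0.7515, -0.6596, 0.9056], [0.0, 0.0, 0.0, 1.0]]
top [[404.89646336845493, 0.0, 252.0046862505489], [0.0, 404.89646336845493, 189.5808815539418], [0.0, 0.0, 1.0]] [[0.0188, -0.9849, 0.1723, 0.3699], [-0.9998, -0.0179, 0.0069, 0.0104], [-0.0038, -0.1724, -0.985, 1.1223], [0.0, 0.0, 0.0, 1.0]]
{'time_s': 0.1, 'joint_positions': array([ 7.44853751e+01,  1.22220435e+01, -2.00490901e+00,  7.58319797e+01,
       -1.22019754e-03,  9.00000529e+01]), 'qd': array([ 0.06115124, -0.09589346,  0.08050026,  0.03070802, -0.0001953 ,
        0.07795021]), 'joint_torque': array([ 4.83200947e-04, -6.87246251e+01,  4.87806594e+01,  1.21195964e-02,
        1.28996166e-04,  3.15829129e-05]), 'tool_pos': array([0.13366399, 0.48147435, 0.2308633 ]), 'eef_rot': array([-1.79941068e+02,  1.22025128e-03,  1.64485323e+02]), 'contact_force': array([-0.01360178,  0.36792224,  0.26057273]), 'moment': array([ 0.02929161,  0.01264435, -0.02408239]), 'gripper_force': 0.0, 'grip_width': 0.0854395917266306} 0.0187
```

View pics/scene0.png

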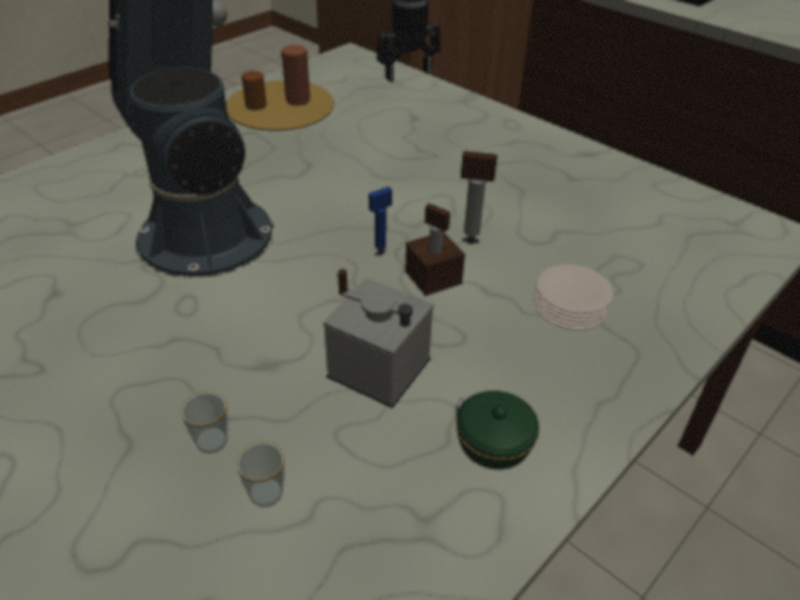

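View pics/top0.png

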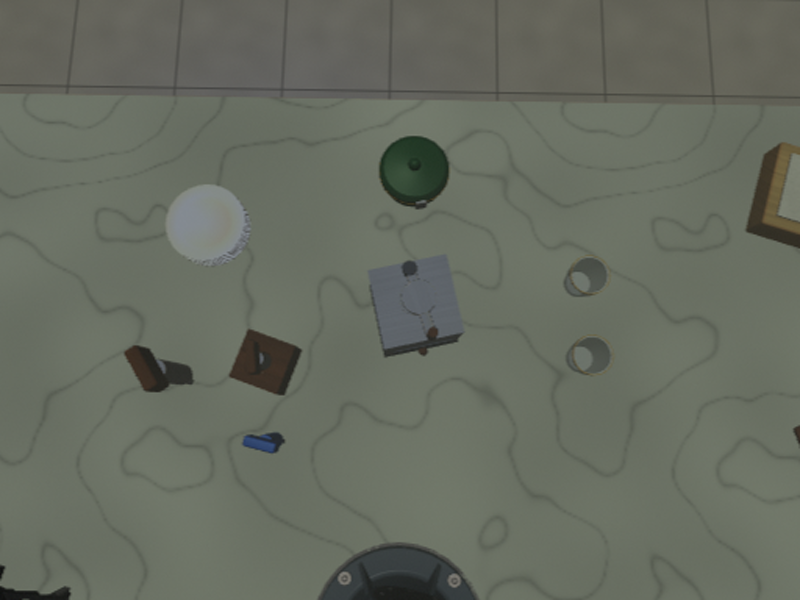

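Scene/top views: the candidates are the blue screw (top 262,443), the large walnut-grip screw (148,370) and the small walnut-grip screw in the stand (258,358). By the description it is the one in the stand, and I'm checking that in a close crop.

```bash
cat > h.py <<'E'
import numpy as np, cv2
from rig import status, imaging
def ray(d,u,v,z):
    K,T=d["camera_matrix"],d["pose"]
    r=T[:3,:3]@np.linalg.solve(K,[u,v,1]); o=T[:3,3]
    return (o+r*(z-o[2])/r[2])[:3]
def px(d,p):
    K,T=d["camera_matrix"],d["pose"]; c=K@(T[:3,:3].T@(np.array(p)-T[:3,3])); return c[:2]/c[2]
def crop(d,u,v,w,h,s,name):
    im=d["color"][v:v+h,u:u+w,::-1]; im=cv2.convertScaleAbs(im,alpha=1.6)
    cv2.imwrite(name,cv2.resize(im,None,fx=s,fy=s,interpolation=cv2.INTER_CUBIC))
E
python3 - <<'E'
from h import *
crop(imaging.capture("top"),140,155,160,100,5,"pics/topc.png")
crop(imaging.capture("scene"),200,120,120,140,4.2,"pics/scec.png")
E
```

```text
(no output)
```

View pics/topc.png

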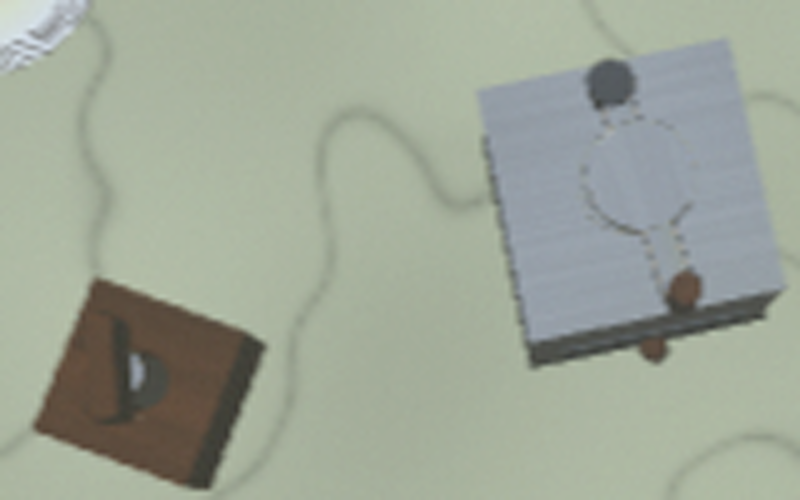

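View pics/scec.png

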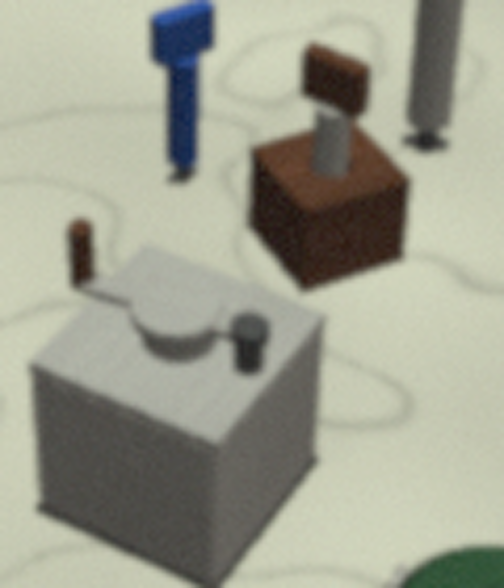

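```bash
python3 - <<'E'
from h import *
t=imaging.capture("top"); s=imaging.capture("scene")
T=lambda x,y,z: ray(t,140+(x-2)/5,155+(y-2)/5,z)
S=lambda x,y,z: ray(s,200+(x-1.6)/4.2,120+(y-1.6)/4.2,z)
g=np.array([T(*p,.13) for p in [(478,91),(730,38),(785,288),(530,343)]]); print(g.round(4),g.mean(0))
print("front dir (to -x)",np.degrees([np.arctan2(*(g[3]-g[0])[1::-1]),np.arctan2(*(g[2]-g[1])[1::-1])]))
w=np.array([T(*p,.075) for p in [(97,278),(262,345),(190,487),(35,428)]]); print(w.round(4),w.mean(0))
print("sceneg",np.mean([S(*p,.13) for p in [(33,365),(150,245),(325,318),(218,442)]],0))
print("scene stand",np.mean([S(*p,.075) for p in [(252,152),(322,118),(408,182),(305,210)]],0))
print("knob",T(684,288,.198),S(80,225,.198),"pivot",T(610,82,.18), "cap",T(638,177,.16))
print("grip top edge",S(312,45,.1665),S(368,70,.1665), S(305,85,.1265),S(363,112,.1265))
E
```

```text
[[ 0.5854  0.0603  0.13  ]
 [ 0.6149 -0.0659  0.13  ]
 [ 0.4889 -0.0935  0.13  ]
 [ 0.4595  0.0315  0.13  ]] [ 0.53714756 -0.01691557  0.13      ]
front dir (to -x) [-167.12076581 -167.62666983]
[[0.4941 0.2589 0.075 ]
 [0.4608 0.1714 0.075 ]
 [0.3875 0.205  0.075 ]
 [0.416  0.2863 0.075 ]] [0.43960211 0.23041743 0.075     ]
sceneg [ 0.54036497 -0.01851672  0.13      ]
scene stand [0.43930731 0.22650616 0.075     ]
knob [ 0.47987072 -0.04008708  0.198     ] [ 0.4805937  -0.04271791  0.198     ] pivot [ 0.5800083 -0.0050068  0.18     ] cap [ 0.53781704 -0.01952655  0.16      ]
grip top edge [0.42096745 0.23042391 0.1665    ] [0.46802715 0.23466194 0.1665    ] [0.41248774 0.2353253  0.1265    ] [0.462808   0.23951182 0.1265    ]
```

The crop confirms it: the small walnut-grip screw stands in the walnut block (topc 118,370). Its grip runs roughly along world x. The grinder is at about (0.538, -0.0175) with yaw 12.6°, and the lever is at about 0.09 rad. Next I move above the knob.

```bash
cat > go.py <<'E'
import sys,numpy as np
from rig import status
s=status.observe(); y=np.radians(s["eef_rot"][2]); t=[float(a) for a in sys.argv[1:]]
d=np.array(t[:3])-s["tool_pos"]; c,n=np.cos(y),np.sin(y)
print("t %.1f pos %s yaw %.2f j6 %.1f F %s M %s"%(s["time_s"],s["tool_pos"].round(4),np.degrees(y),s["joint_positions"][5],s["contact_force"].round(1),s["moment"].round(2)))
print("x %.4f y %.4f z %.4f"%(d[0]*c+d[1]*n, d[0]*n-d[1]*c, -d[2]), "spin %.2f"%((s["eef_rot"][2]-t[3]+180)%360-180))
E
python3 -m crank '[{"x":0,"y":0,"z":-0.04},{"x":-0.03,"y":-0.026,"z":-0.05},{"x":-0.06,"y":-0.052,"z":-0.05},{"x":-0.09,"y":-0.078,"z":-0.05},{"x":-0.12,"y":-0.104,"z":-0.05}]' 0.5
python3 -m crank '[{"x":-0.03,"y":-0.026},{"x":-0.06,"y":-0.052},{"x":-0.09,"y":-0.078},{"x":-0.12,"y":-0.104},{"x":-0.15,"y":-0.13}]'
python3 -m crank '[{"x":-0.03,"y":-0.026},{"x":-0.06,"y":-0.052},{"x":-0.09,"y":-0.078},{"x":-0.12,"y":-0.104},{"x":-0.15,"y":-0.13}]'
python3 go.py 0.480 -0.042 0.25 -162
```

```text
t 0.3 pos [0.1337 0.4817 0.2311] yaw 164.48 j6 90.0 F [ 0.2 -0.   0.9] M [ 0.01  0.07 -0.01]
x -0.4737 y -0.4120 z -0.0189 spin -33.52validation failed for argument at $[0]...
validation failed for argument at $[0]...
validation failed for argument at $[0]...
```

```bash

python3 -m crank '[{"x":0,"y":0,"z":-0.04,"spin":0},{"x":-0.03,"y":-0.026,"z":-0.05,"spin":0},{"x":-0.06,"y":-0.052,"z":-0.05,"spin":0},{"x":-0.09,"y":-0.078,"z":-0.05,"spin":0},{"x":-0.12,"y":-0.104,"z":-0.05,"spin":0}]' 0.5
python3 go.py 0.480 -0.042 0.25 -162
```

```text
time_s: 0.72
tool_pos: [0.222, 0.3481, 0.2814]
eef_rot: [180.0, 0.0, 164.5]
contact_force: [1.0, 0.3, -0.4]
grip_width: 0.0429
gripper_force: 0.0
t 0.7 pos [0.222  0.3481 0.2814] yaw 164.54 j6 72.9 F [ 1.   0.3 -0.4] M [-0.05 -0.04  0.01]
x -0.3526 y -0.3072 z 0.0314 spin -33.46
```

```bash

python3 -m crank '[{"x":-0.03,"y":-0.026,"z":0,"spin":0},{"x":-0.06,"y":-0.052,"z":0,"spin":0},{"x":-0.09,"y":-0.078,"z":0,"spin":0},{"x":-0.12,"y":-0.104,"z":0,"spin":0},{"x":-0.15,"y":-0.13,"z":0,"spin":0}]' >/dev/null
python3 -m crank '[{"x":-0.03,"y":-0.026,"z":0,"spin":-7},{"x":-0.06,"y":-0.052,"z":0,"spin":-14},{"x":-0.09,"y":-0.078,"z":0,"spin":-21},{"x":-0.12,"y":-0.104,"z":0.0,"spin":-28},{"x":-0.15,"y":-0.13,"z":0.01,"spin":-33}]' >/dev/null
python3 -m crank '[{"x":-0.03,"y":-0.026,"z":0,"spin":0},{"x":-0.03,"y":-0.026,"z":0,"spin":0}]'
python3 - <<'E'
from h import *
d=imaging.capture("wrist"); print(d["camera_matrix"].round(1).tolist(),d["pose"].round(4).tolist(),px(d,[.48,-.041,.198]))
cv2.imwrite("pics/w1.png",cv2.convertScaleAbs(d["color"][:,:,::-1],alpha=1.5))
E
python3 go.py 0.480 -0.041 0.17 -162
```

```text
time_s: 1.72
tool_pos: [0.464, 0.0224, 0.2744]
eef_rot: [-180.0, -0.1, -166.4]
contact_force: [1.7, 0.4, -0.5]
grip_width: 0.0427
gripper_force: 0.0
[[268.8, 0.0, 253.9], [0.0, 268.8, 190.8], [0.0, 0.0, 1.0]] [[-0.2355, 0.9374, 0.2565, 0.3993], [0.9719, 0.2272, 0.0617, 0.0053], [-0.0004, 0.2638, -0.9646, 0.4157], [0.0, 0.0, 0.0, 1.0]] [178.50584906 199.83262686]
t 1.8 pos [0.4621 0.0238 0.2748] yaw -166.40 j6 -10.6 F [ 0.5 -0.1 -0.8] M [ 0.04  0.03 -0.  ]
x -0.0022 y -0.0672 z 0.1048 spin -4.40
```

View pics/w1.png

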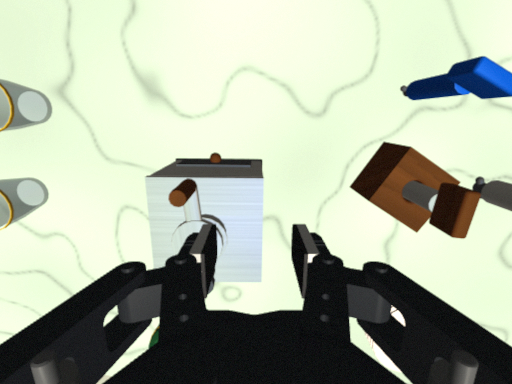

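The wrist view shows the knob top at (179,199), against a prediction of (178.5,199.8), so its position is good. Next I straddle the knob with the fingers.

```bash

python3 -m crank '[{"x":-0.001,"y":-0.034,"z":0,"spin":-4.4},{"x":-0.002,"y":-0.067,"z":0,"spin":-4.4},{"x":-0.002,"y":-0.067,"z":0.035,"spin":-4.4},{"x":-0.002,"y":-0.067,"z":0.07,"spin":-4.4},{"x":-0.002,"y":-0.067,"z":0.102,"spin":-4.4}]' 
python3 -m crank '[{"x":0,"y":0,"z":0,"spin":0}]' >/dev/null
python3 go.py 0.480 -0.041 0.172 -162
python3 - <<'E'
import numpy as np
# incremental tool-frame arc about pivot, tool on knob arc, start lever tool yaw -162
p=np.array([.5848,-.007]); r=.110
P=lambda a:p+r*np.array([np.cos(np.radians(a)),np.sin(np.radians(a))])
for a0 in (198,233):
  c,n=np.cos(np.radians(a0)),np.sin(np.radians(a0))
  for k in range(1,6):
    d=P(a0+7*k)-P(a0); print(a0,k,(d@[c,n]).round(4),(d@[n,-c]).round(4),-7*k)
print(P(198),P(268))
E
```

```text
time_s: 2.18
tool_pos: [0.4779, -0.039, 0.1727]
eef_rot: [-180.0, 0.0, -161.9]
contact_force: [-0.2, 0.6, 0.7]
grip_width: 0.0426
gripper_force: 0.0
t 2.3 pos [ 0.4748 -0.0384  0.169 ] yaw -161.81 j6 -22.8 F [-1.5  0.1 -1.5] M [0.04 0.09 0.01]
x -0.0041 y -0.0041 z -0.0030 spin 0.19
198 1 -0.0008 -0.0134 -7
198 2 -0.0033 -0.0266 -14
198 3 -0.0073 -0.0394 -21
198 4 -0.0129 -0.0516 -28
198 5 -0.0199 -0.0631 -35
233 1 -0.0008 -0.0134 -7
233 2 -0.0033 -0.0266 -14
233 3 -0.0073 -0.0394 -21
233 4 -0.0129 -0.0516 -28
233 5 -0.0199 -0.0631 -35
[ 0.48018378 -0.04099187] [ 0.58096106 -0.11693299]
```

```bash

python3 -m crank '[{"x":-0.004,"y":-0.012,"z":-0.002,"spin":-5},{"x":-0.007,"y":-0.028,"z":-0.002,"spin":-14},{"x":-0.011,"y":-0.041,"z":-0.002,"spin":-21},{"x":-0.016,"y":-0.053,"z":-0.002,"spin":-28},{"x":-0.023,"y":-0.065,"z":-0.002,"spin":-35}]' 
python3 go.py 0.581 -0.117 0.172 -85
python3 -m crank '[{"x":-0.001,"y":-0.013,"z":0,"spin":-7},{"x":-0.003,"y":-0.027,"z":0,"spin":-14},{"x":-0.007,"y":-0.039,"z":0,"spin":-21},{"x":-0.013,"y":-0.052,"z":0,"spin":-28},{"x":-0.020,"y":-0.063,"z":0,"spin":-35}]' 
python3 go.py 0.588 -0.117 0.172 -85
```

```text
time_s: 2.68
tool_pos: [0.5211, -0.0936, 0.1782]
eef_rot: [-179.9, 0.1, -127.8]
contact_force: [-0.2, 1.4, 1.1]
grip_width: 0.0424
gripper_force: 0.4
t 2.7 pos [ 0.5211 -0.0936  0.1782] yaw -127.79 j6 -62.4 F [-0.2  1.4  1.1] M [0.16 0.04 0.04]
x -0.0183 y -0.0617 z 0.0062 spin -42.79
time_s: 3.1
tool_pos: [0.5833, -0.1166, 0.1782]
eef_rot: [-179.9, -0.0, -92.8]
contact_force: [-1.0, 0.5, -0.6]
grip_width: 0.0428
gripper_force: 0.3
t 3.1 pos [ 0.5833 -0.1166  0.1782] yaw -92.81 j6 -98.5 F [-1.   0.5 -0.6] M [ 0.14  0.11 -0.07]
x 0.0002 y -0.0047 z 0.0062 spin -7.81
```

```bash

python3 -m crank '[{"x":-0.001,"y":-0.010,"z":0,"spin":-5},{"x":-0.003,"y":-0.020,"z":0,"spin":-10},{"x":-0.003,"y":-0.020,"z":0,"spin":-10},{"x":-0.003,"y":-0.014,"z":-0.03,"spin":-10},{"x":-0.003,"y":-0.014,"z":-0.07,"spin":-10}]' 
python3 -m crank '[{"x":0,"y":0,"z":-0.04,"spin":0},{"x":0,"y":0,"z":-0.07,"spin":0},{"x":0,"y":0,"z":-0.07,"spin":0}]' >/dev/null
python3 - <<'E'
from h import *
d=imaging.capture("top"); crop(d,140,155,160,100,5,"pics/topd.png")
E
python3 go.py 0.44 0.2285 0.30 -175
```

```text
time_s: 3.52
tool_pos: [0.5941, -0.1137, 0.2455]
eef_rot: [179.7, 0.1, -83.3]
contact_force: [0.8, -0.0, 0.8]
grip_width: 0.0428
gripper_force: 0.0
t 3.8 pos [ 0.5972 -0.1143  0.3208] yaw -83.32 j6 -107.5 F [-0.5 -0.5 -0.6] M [-0.03 -0.04  0.04]
x -0.3588 y 0.1162 z 0.0208 spin 91.68
```

View pics/topd.png

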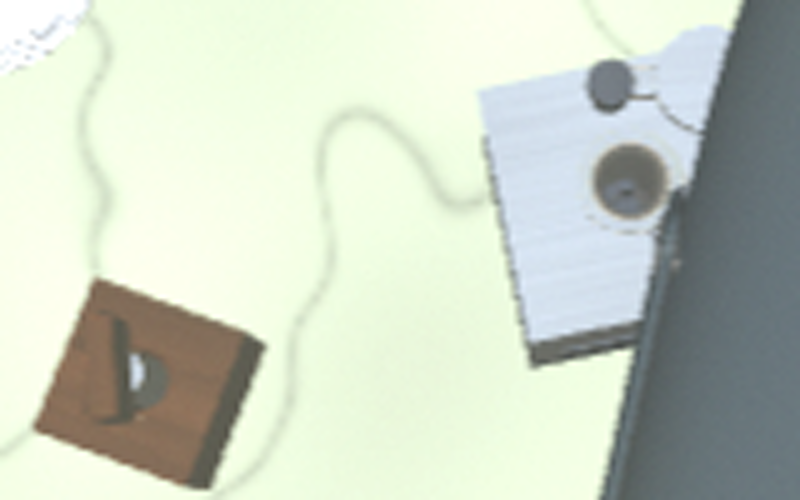

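The lever is swung aside and the open mouth is at crop (630,181). Now to the screw.

```bash

python3 -m crank '[{"x":-0.037,"y":0.012,"z":0,"spin":0},{"x":-0.074,"y":0.024,"z":0,"spin":0},{"x":-0.111,"y":0.036,"z":0,"spin":0},{"x":-0.148,"y":0.048,"z":0,"spin":0},{"x":-0.185,"y":0.06,"z":0,"spin":0}]' >/dev/null
python3 -m crank '[{"x":-0.03,"y":0.01,"z":0,"spin":7},{"x":-0.06,"y":0.02,"z":0,"spin":14},{"x":-0.09,"y":0.03,"z":0,"spin":21},{"x":-0.12,"y":0.04,"z":0.0,"spin":28},{"x":-0.14,"y":0.048,"z":0.01,"spin":35}]' >/dev/null
python3 -m crank '[{"x":0,"y":0,"z":0,"spin":7},{"x":0,"y":0,"z":0,"spin":14},{"x":0,"y":0,"z":0,"spin":21},{"x":0,"y":0,"z":0,"spin":28},{"x":0,"y":0,"z":0,"spin":35}]' >/dev/null
python3 -m crank '[{"x":0,"y":0,"z":0,"spin":7},{"x":0,"y":0,"z":0,"spin":14},{"x":0,"y":0,"z":0,"spin":21},{"x":0,"y":0,"z":0,"spin":21}]' >/dev/null
python3 go.py 0.44 0.2285 0.30 -175
python3 - <<'E'
from h import *
d=imaging.capture("wrist"); 
cv2.imwrite("pics/w2.png",cv2.convertScaleAbs(d["color"][:,:,::-1],alpha=1.5)); np.savez("w2.npz",**d)
t=imaging.capture("top"); print(ray(t,140+628/5,155+179/5,.15))
E
```

```text
t 5.4 pos [0.4497 0.1951 0.306 ] yaw -174.64 j6 18.1 F [ 0.1 -0.2  0.7] M [-0.02 -0.01 -0.03]
x 0.0066 y 0.0342 z 0.0060 spin 0.36
[ 0.53751339 -0.01596481  0.15      ]
```

View pics/w2.png

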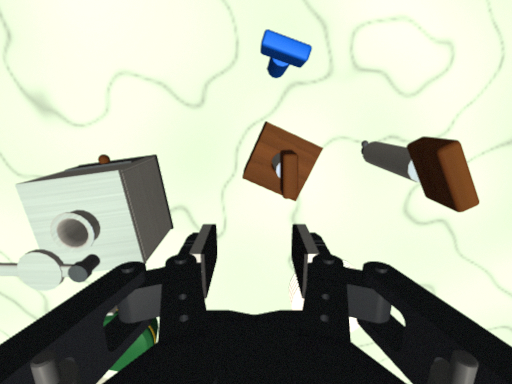

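```bash
python3 - <<'E'
from h import *
d=np.load("w2.npz"); a=ray(d,291,151,.1665);b=ray(d,289.5,196,.1665); print(a,b,(a+b)/2,np.degrees(np.arctan2(*(a-b)[1::-1])))
print("mouth",ray(d,73.5,229.5,.15))
crop(dict(d),225,110,110,100,7,"pics/w2c.png")
E
```

```text
[0.41367314 0.22913244 0.1665    ] [0.46227337 0.23383227 0.1665    ] [0.43797326 0.23148235 0.1665    ] -174.4764591001585
mouth [ 0.53231748 -0.01486653  0.15      ]
```

View pics/w2c.png

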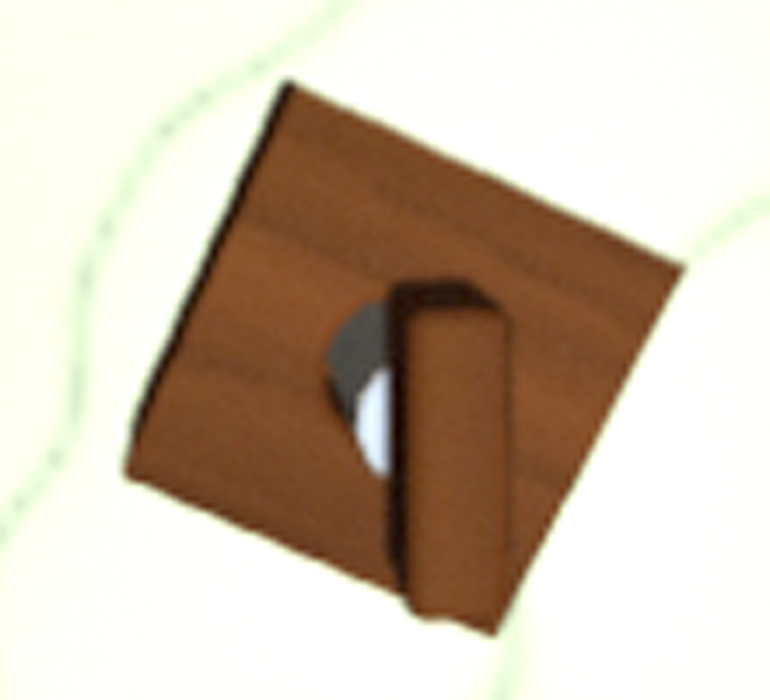

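```bash

python3 -m crank '[{"x":0.006,"y":0.036,"z":0.03,"spin":0},{"x":0.006,"y":0.036,"z":0.07,"spin":0},{"x":0.006,"y":0.036,"z":0.105,"spin":0},{"x":0.006,"y":0.036,"z":0.125,"spin":0},{"x":0.006,"y":0.036,"z":0.125,"spin":0}]' >/dev/null
python3 go.py 0.4393 0.2308 0.130 -174.8
```

```text
t 5.9 pos [0.4384 0.2294 0.177 ] yaw -173.95 j6 21.6 F [-0.4 -0.3 -0.8] M [0.05 0.04 0.01]
x -0.0010 y 0.0013 z 0.0470 spin 0.85
```

```bash

python3 -m crank '[{"x":-0.001,"y":0.001,"z":0.02,"spin":0.9},{"x":-0.001,"y":0.001,"z":0.04,"spin":0.9},{"x":-0.001,"y":0.001,"z":0.047,"spin":0.9},{"x":-0.001,"y":0.001,"z":0.047,"spin":0.9}]' 
python3 -m crank '[{"x":0,"y":0,"z":0,"spin":0},{"x":0,"y":0,"z":0,"spin":0},{"x":0,"y":0,"z":0,"spin":0},{"x":0,"y":0,"z":0,"spin":0},{"x":0,"y":0,"z":0,"spin":0}]' 0 40
python3 go.py 0.4393 0.2308 0.130 -174.8
```

```text
time_s: 6.25
tool_pos: [0.4415, 0.2313, 0.1339]
eef_rot: [-180.0, -0.1, -175.0]
contact_force: [0.9, -0.4, -0.5]
grip_width: 0.0427
gripper_force: 0.0
time_s: 6.67
tool_pos: [0.4428, 0.2322, 0.1355]
eef_rot: [179.9, 0.1, -175.0]
contact_force: [0.5, 2.1, 8.7]
grip_width: 0.0157
gripper_force: 41.4
t 6.7 pos [0.4428 0.2322 0.1355] yaw -175.04 j6 22.7 F [0.5 2.1 8.7] M [0.51 0.31 0.05]
x 0.0036 y -0.0011 z 0.0055 spin -0.24
```

```bash

python3 -m crank '[{"x":0,"y":0,"z":-0.01,"spin":0},{"x":0,"y":0,"z":-0.025,"spin":0},{"x":0,"y":0,"z":-0.045,"spin":0},{"x":0,"y":0,"z":-0.07,"spin":0},{"x":0,"y":0,"z":-0.1,"spin":0}]' 
python3 -m crank '[{"x":0,"y":0,"z":-0.03,"spin":0},{"x":0,"y":0,"z":-0.06,"spin":0},{"x":0,"y":0,"z":-0.08,"spin":0},{"x":0,"y":0,"z":-0.085,"spin":0},{"x":0,"y":0,"z":-0.085,"spin":0}]' 
python3 go.py 0.5365 -0.0165 0.32 -77.4
```

```text
time_s: 7.08
tool_pos: [0.4412, 0.2311, 0.2352]
eef_rot: [-180.0, -0.1, -175.1]
contact_force: [1.3, 0.3, -2.6]
grip_width: 0.0152
gripper_force: 39.8
time_s: 7.5
tool_pos: [0.4424, 0.2317, 0.3205]
eef_rot: [179.9, 0.1, -175.1]
contact_force: [0.1, 0.6, -4.2]
grip_width: 0.0154
gripper_force: 39.9
t 7.5 pos [0.4424 0.2317 0.3205] yaw -175.06 j6 22.7 F [ 0.1  0.6 -4.2] M [ 0.01 -0.05 -0.05]
x -0.0724 y -0.2554 z 0.0005 spin -97.66
```

```bash

python3 -m crank '[{"x":-0.005,"y":-0.018,"z":0,"spin":0},{"x":-0.014,"y":-0.05,"z":0,"spin":0},{"x":-0.024,"y":-0.085,"z":0,"spin":0},{"x":-0.034,"y":-0.12,"z":0,"spin":0},{"x":-0.044,"y":-0.155,"z":0,"spin":0}]' >/dev/null
python3 -m crank '[{"x":-0.010,"y":-0.035,"z":0,"spin":-7},{"x":-0.019,"y":-0.065,"z":0,"spin":-14},{"x":-0.025,"y":-0.086,"z":0,"spin":-21},{"x":-0.029,"y":-0.1,"z":0.0,"spin":-28},{"x":-0.029,"y":-0.1,"z":0,"spin":-35}]' >/dev/null
python3 -m crank '[{"x":0,"y":0,"z":0,"spin":-7},{"x":0,"y":0,"z":0,"spin":-14},{"x":0,"y":0,"z":0,"spin":-21},{"x":0,"y":0,"z":0,"spin":-28},{"x":0,"y":0,"z":0,"spin":-35}]' >/dev/null
python3 -m crank '[{"x":0,"y":0,"z":0,"spin":-7},{"x":0,"y":0,"z":0,"spin":-14},{"x":0,"y":0,"z":0,"spin":-21},{"x":0,"y":0,"z":0,"spin":-27},{"x":0,"y":0,"z":0,"spin":-27}]' >/dev/null
python3 -m crank '[{"x":0,"y":0,"z":0,"spin":0},{"x":0,"y":0,"z":0,"spin":0}]'
python3 go.py 0.538 -0.017 0.32 -77.4
```

```text
time_s: 9.33
tool_pos: [0.5363, -0.0163, 0.3182]
eef_rot: [179.9, 0.0, -78.3]
contact_force: [-0.1, 0.2, -2.1]
grip_width: 0.0155
gripper_force: 39.9
t 9.3 pos [ 0.5363 -0.0163  0.3182] yaw -78.28 j6 -103.5 F [-0.1  0.2 -2.1] M [ 0.04 -0.   -0.02]
x 0.0011 y -0.0015 z -0.0018 spin -0.88
```

```bash

python3 -m crank '[{"x":0.001,"y":-0.001,"z":0.01,"spin":0},{"x":0.001,"y":-0.001,"z":0.022,"spin":0},{"x":0.001,"y":-0.001,"z":0.028,"spin":0},{"x":0.001,"y":-0.001,"z":0.028,"spin":0},{"x":0.001,"y":-0.001,"z":0.028,"spin":0}]' 
python3 go.py 0.538 -0.017 0.28 -77.4
python3 - <<'E'
from h import *
s=imaging.capture("scene"); w=imaging.capture("wrist"); np.savez("s3.npz",**s); np.savez("w3.npz",**w)
a=cv2.convertScaleAbs(s["color"][120:240,200:285],alpha=1.7); a=cv2.resize(a,None,fx=4.6,fy=4.6,interpolation=cv2.INTER_CUBIC)
b=cv2.convertScaleAbs(w["color"][120:270,180:300],alpha=1.7); b=cv2.resize(b,None,fx=3.2,fy=3.2,interpolation=cv2.INTER_CUBIC)
m=np.zeros((560,800,3),np.uint8); m[:a.shape[0],:a.shape[1]]=a; m[:b.shape[0],410:410+b.shape[1]]=b
cv2.imwrite("pics/m3.png",m[:,:,::-1])
E
```

```text
time_s: 9.75
tool_pos: [0.5375, -0.017, 0.2909]
eef_rot: [180.0, 0.0, -78.1]
contact_force: [0.2, 0.0, -1.3]
grip_width: 0.0154
gripper_force: 39.8
t 9.8 pos [ 0.5375 -0.017   0.2909] yaw -78.13 j6 -103.7 F [ 0.2  0.  -1.3] M [0.03 0.01 0.03]
x 0.0001 y -0.0005 z 0.0109 spin -0.73
```

View pics/m3.png

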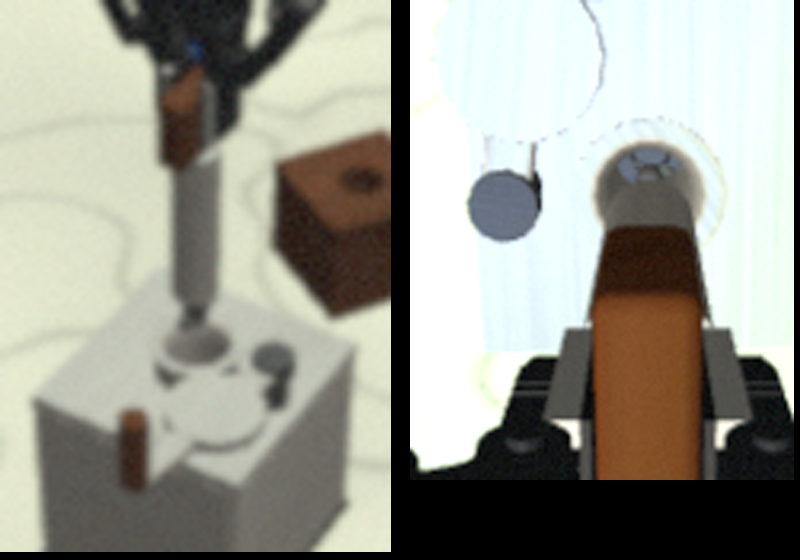

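```bash
python3 - <<'E'
from h import *
s=np.load("s3.npz"); w=np.load("w3.npz")
S=lambda x,y,z: ray(s,200+(x-1.8)/4.6,120+(y-1.8)/4.6,z)
W=lambda x,y,z: ray(w,180+(x-411)/3.2,120+(y-1)/3.2,z)
print("scene mouth",S(197,343,.15),"foot",S(193,318,.167))
for p in [(593,195),(708,195),(650,142),(650,198)]: print("wrist",W(*p,.15))
print("seat",W(650,165,.075)); print("griptop c",[W(x,293,.291+.031) for x in (594,702)])
E
```

```text
scene mouth [ 0.5386551  -0.01837361  0.15      ] foot [ 0.53637629 -0.01915054  0.167     ]
wrist [ 0.55618866 -0.01530299  0.15      ]
wrist [ 0.51823687 -0.02328175  0.15      ]
wrist [ 0.54110609 -0.03691219  0.15      ]
wrist [ 0.53716345 -0.01824052  0.15      ]
seat [ 0.53618718 -0.01479937  0.075     ]
griptop c [array([ 0.55091058, -0.04371684,  0.322     ]), array([ 0.53651572, -0.0467425 ,  0.322     ])]
```

Scene and wrist views: the mouth is at about (0.538,-0.018) and the screw sits above it within 1–2 mm. I lower it slowly while watching the force.

```bash

python3 -m crank '[{"x":0.001,"y":0,"z":0.005,"spin":-0.7},{"x":0.001,"y":0,"z":0.01,"spin":-0.7},{"x":0.001,"y":0,"z":0.015,"spin":-0.7},{"x":0.001,"y":0,"z":0.02,"spin":-0.7},{"x":0.001,"y":0,"z":0.022,"spin":-0.7}]' 
python3 go.py 0.538 -0.018 0.2 -77.4
python3 -m crank '[{"x":0,"y":0,"z":0.003,"spin":0},{"x":0,"y":0,"z":0.006,"spin":0},{"x":0,"y":0,"z":0.009,"spin":0},{"x":0,"y":0,"z":0.012,"spin":0},{"x":0,"y":0,"z":0.012,"spin":0}]' 
python3 go.py 0.538 -0.018 0.2 -77.4
```

```text
time_s: 10.27
tool_pos: [0.5376, -0.018, 0.2679]
eef_rot: [179.9, 0.0, -77.4]
contact_force: [-0.4, -0.2, -2.4]
grip_width: 0.0151
gripper_force: 39.9
t 10.3 pos [ 0.5376 -0.018   0.2679] yaw -77.37 j6 -104.5 F [-0.4 -0.2 -2.4] M [ 0.02  0.03 -0.02]
x 0.0001 y -0.0004 z 0.0679 spin 0.03
time_s: 10.68
tool_pos: [0.5378, -0.0178, 0.2563]
eef_rot: [180.0, 0.0, -77.4]
contact_force: [-0.3, 1.1, -2.5]
grip_width: 0.0155
gripper_force: 39.8
t 10.7 pos [ 0.5378 -0.0178  0.2563] yaw -77.36 j6 -104.6 F [-0.3  1.1 -2.5] M [ 0.46  0.04 -0.03]
x 0.0002 y -0.0002 z 0.0563 spin 0.04
```

```bash

python3 -m crank '[{"x":0,"y":0,"z":0.004,"spin":0},{"x":0,"y":0,"z":0.008,"spin":0},{"x":0,"y":0,"z":0.012,"spin":0},{"x":0,"y":0,"z":0.014,"spin":0},{"x":0,"y":0,"z":0.014,"spin":0}]' 
python3 go.py 0.538 -0.018 0.2 -77.4
```

```text
time_s: 11.1
tool_pos: [0.5377, -0.018, 0.2423]
eef_rot: [180.0, 0.0, -77.4]
contact_force: [0.0, 1.7, -3.9]
grip_width: 0.0154
gripper_force: 39.8
t 11.1 pos [ 0.5377 -0.018   0.2423] yaw -77.36 j6 -104.6 F [ 0.   1.7 -3.9] M [0.56 0.12 0.01]
x 0.0001 y -0.0003 z 0.0423 spin 0.04
```

```bash

python3 -m crank '[{"x":-0.001,"y":0,"z":0.002,"spin":0},{"x":-0.001,"y":0,"z":0.006,"spin":0},{"x":-0.001,"y":0,"z":0.01,"spin":0},{"x":-0.001,"y":0,"z":0.014,"spin":0},{"x":-0.001,"y":0,"z":0.014,"spin":0}]' 
python3 go.py 0.538 -0.017 0.2 -77.4
python3 -m crank '[{"x":0,"y":0,"z":0.003,"spin":0},{"x":0,"y":0,"z":0.006,"spin":0},{"x":0,"y":0,"z":0.01,"spin":0},{"x":0,"y":0,"z":0.014,"spin":0},{"x":0,"y":0,"z":0.014,"spin":0}]' 
python3 go.py 0.538 -0.017 0.2 -77.4
```

```text
time_s: 11.52
tool_pos: [0.5374, -0.0171, 0.2279]
eef_rot: [179.9, 0.0, -77.4]
contact_force: [0.4, -0.8, -3.0]
grip_width: 0.0157
gripper_force: 39.9
t 11.5 pos [ 0.5374 -0.0171  0.2279] yaw -77.37 j6 -104.5 F [ 0.4 -0.8 -3. ] M [ 0.02  0.06 -0.04]
x 0.0000 y -0.0006 z 0.0279 spin 0.03
time_s: 11.93
tool_pos: [0.5374, -0.017, 0.214]
eef_rot: [179.9, 0.0, -77.4]
contact_force: [0.1, 0.1, -2.5]
grip_width: 0.0151
gripper_force: 39.9
t 11.9 pos [ 0.5374 -0.017   0.214 ] yaw -77.36 j6 -104.5 F [ 0.1  0.1 -2.5] M [-0.08  0.01  0.01]
x 0.0001 y -0.0006 z 0.0140 spin 0.04
```

```bash

python3 -m crank '[{"x":0,"y":0,"z":0.003,"spin":0},{"x":0,"y":0,"z":0.006,"spin":0},{"x":0,"y":0,"z":0.009,"spin":0},{"x":0,"y":0,"z":0.012,"spin":0},{"x":0,"y":0,"z":0.012,"spin":0}]' 
python3 -m crank '[{"x":0,"y":0,"z":0.001,"spin":0},{"x":0,"y":0,"z":0.002,"spin":0},{"x":0,"y":0,"z":0.002,"spin":0}]' 
python3 -m crank '[{"x":0,"y":0,"z":0.001,"spin":0},{"x":0,"y":0,"z":0.002,"spin":0},{"x":0,"y":0,"z":0.002,"spin":0}]' 
```

```text
time_s: 12.35
tool_pos: [0.5375, -0.017, 0.2022]
eef_rot: [180.0, 0.0, -77.4]
contact_force: [-0.1, 0.7, -2.4]
grip_width: 0.0155
gripper_force: 39.8
time_s: 12.6
tool_pos: [0.5377, -0.017, 0.2008]
eef_rot: [180.0, 0.0, -77.4]
contact_force: [0.1, -0.6, -2.4]
grip_width: 0.0156
gripper_force: 39.9
time_s: 12.85
tool_pos: [0.5376, -0.017, 0.1987]
eef_rot: [180.0, 0.0, -77.4]
contact_force: [-0.5, -0.2, -2.8]
grip_width: 0.0156
gripper_force: 39.9
```

```bash

python3 -m crank '[{"x":0,"y":0,"z":0.001,"spin":0},{"x":0,"y":0,"z":0.002,"spin":0},{"x":0,"y":0,"z":0.002,"spin":0}]' | grep -E "tool_pos|contact"
python3 -m crank '[{"x":0,"y":0,"z":0.001,"spin":0},{"x":0,"y":0,"z":0.002,"spin":0},{"x":0,"y":0,"z":0.002,"spin":0}]'  | grep -E "tool_pos|contact"
```

```text
tool_pos: [0.5377, -0.017, 0.1967]
contact_force: [-0.2, 0.1, -1.8]
tool_pos: [0.5377, -0.017, 0.1947]
contact_force: [0.5, -0.5, -2.5]
```

```bash

python3 -m crank '[{"x":0,"y":0,"z":0.001,"spin":0},{"x":0,"y":0,"z":0.002,"spin":0},{"x":0,"y":0,"z":0.002,"spin":0}]' | grep -E "tool_pos|contact"
python3 -m crank '[{"x":0,"y":0,"z":0.001,"spin":0},{"x":0,"y":0,"z":0.002,"spin":0},{"x":0,"y":0,"z":0.002,"spin":0}]'  | grep -E "tool_pos|contact"
```

```text
tool_pos: [0.5376, -0.017, 0.1926]
contact_force: [1.0, 0.4, -4.7]
tool_pos: [0.5377, -0.017, 0.1907]
contact_force: [-0.0, 0.8, -4.0]
```

```bash

python3 -m crank '[{"x":0,"y":0,"z":0.001,"spin":0},{"x":0,"y":0,"z":0.002,"spin":0},{"x":0,"y":0,"z":0.002,"spin":0}]' | grep -E "tool_pos|contact"
python3 -m crank '[{"x":0,"y":0,"z":0.001,"spin":0},{"x":0,"y":0,"z":0.002,"spin":0},{"x":0,"y":0,"z":0.002,"spin":0}]'  | grep -E "tool_pos|contact"
python3 go.py 0.538 -0.017 0.1835 -77.4
```

```text
tool_pos: [0.5377, -0.017, 0.1888]
contact_force: [0.3, -0.2, -2.1]
tool_pos: [0.5376, -0.017, 0.1866]
contact_force: [0.2, -0.2, -2.8]
t 14.3 pos [ 0.5376 -0.017   0.1866] yaw -77.36 j6 -104.5 F [ 0.2 -0.2 -2.8] M [-0.04 -0.08  0.02]
x 0.0001 y -0.0003 z 0.0031 spin 0.04
```

```bash

python3 -m crank '[{"x":0,"y":0,"z":0.001,"spin":0},{"x":0,"y":0,"z":0.001,"spin":0}]' | grep -E "tool_pos|contact"
python3 -m crank '[{"x":0,"y":0,"z":0.001,"spin":0},{"x":0,"y":0,"z":0.001,"spin":0}]' | grep -E "tool_pos|contact"
python3 -m crank '[{"x":0,"y":0,"z":0.001,"spin":0},{"x":0,"y":0,"z":0.001,"spin":0}]' | grep -E "tool_pos|contact"
python3 go.py 0.538 -0.017 0.1835 -77.4
```

```text
tool_pos: [0.5376, -0.017, 0.1855]
contact_force: [0.1, -0.1, -3.9]
tool_pos: [0.5377, -0.017, 0.1847]
contact_force: [1.2, -0.6, -3.6]
tool_pos: [0.5377, -0.017, 0.1838]
contact_force: [0.2, 0.2, -2.2]
t 14.8 pos [ 0.5377 -0.017   0.1838] yaw -77.36 j6 -104.4 F [ 0.2  0.2 -2.2] M [-0.    0.01  0.01]
x 0.0001 y -0.0003 z 0.0003 spin 0.04
```

```bash

python3 -m crank '[{"x":0,"y":0,"z":0.001,"spin":0},{"x":0,"y":0,"z":0.001,"spin":0}]' | grep -E "tool_pos|contact"
python3 -m crank '[{"x":0,"y":0,"z":0.001,"spin":0},{"x":0,"y":0,"z":0.001,"spin":0}]' | grep -E "tool_pos|contact"
python3 - <<'E'
from h import *
s=imaging.capture("scene"); w=imaging.capture("wrist")
for z in (.060,.064,.068,.072,.075): print(z,px(s,[.5377,-.017,z+.1145]).round(1))
a=cv2.resize(cv2.convertScaleAbs(s["color"][145:215,205:275],alpha=1.8),None,fx=8,fy=8,interpolation=cv2.INTER_CUBIC)
cv2.imwrite("pics/s5.png",a[:,:,::-1])
E
```

```text
tool_pos: [0.5377, -0.017, 0.1828]
contact_force: [-0.5, 0.5, -1.5]
tool_pos: [0.5379, -0.017, 0.1823]
contact_force: [-1.7, -0.4, 3.7]
0.06 [242.6 186.3]
0.064 [242.6 185. ]
0.068 [242.6 183.8]
0.072 [242.6 182.5]
0.075 [242.6 181.6]
```

View pics/s5.png

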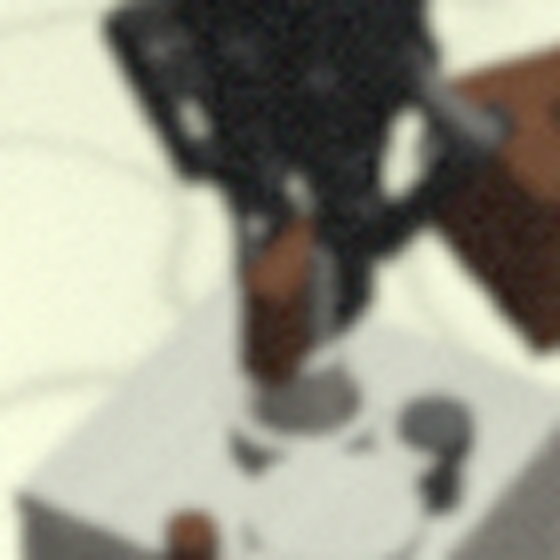

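The image shows the barrel sunk deep in the neck, and contact came at TCP 0.182, so the pin is in the slot at z≈60 mm. Now I turn clockwise, following the thread down.

```bash

python3 -m crank '[{"x":0,"y":0,"z":0.0,"spin":3},{"x":0,"y":0,"z":0.0,"spin":6},{"x":0,"y":0,"z":0.0,"spin":9},{"x":0,"y":0,"z":0.0,"spin":9}]' | grep -E "tool_pos|contact|rot"
python3 go.py 0.5378 -0.017 0.18 -77.4
python3 -m crank '[{"x":0,"y":0,"z":0.0003,"spin":3},{"x":0,"y":0,"z":0.0006,"spin":6},{"x":0,"y":0,"z":0.0008,"spin":9},{"x":0,"y":0,"z":0.0008,"spin":9}]' | grep -E "tool_pos|contact|rot"
python3 go.py 0.5378 -0.017 0.18 -77.4
```

```text
tool_pos: [0.5377, -0.017, 0.1818]
eef_rot: [180.0, -0.0, -86.5]
contact_force: [0.1, 0.5, -1.2]
t 15.6 pos [ 0.5377 -0.017   0.1818] yaw -86.51 j6 -95.3 F [ 0.1  0.5 -1.2] M [ 0.05  0.02 -0.01]
x -0.0000 y -0.0001 z 0.0018 spin -9.11
tool_pos: [0.5377, -0.017, 0.181]
eef_rot: [180.0, 0.0, -95.4]
contact_force: [-0.7, -0.3, -1.8]
t 15.9 pos [ 0.5377 -0.017   0.181 ] yaw -95.41 j6 -86.4 F [-0.7 -0.3 -1.8] M [ 0.   -0.02  0.01]
x -0.0000 y -0.0001 z 0.0010 spin -18.01
```

```bash

python3 -m crank '[{"x":0,"y":0,"z":0.0004,"spin":4},{"x":0,"y":0,"z":0.0007,"spin":8},{"x":0,"y":0,"z":0.001,"spin":12},{"x":0,"y":0,"z":0.001,"spin":12}]' | grep -E "tool_pos|contact|rot"
python3 go.py 0.5378 -0.017 0.18 -77.4
python3 -m crank '[{"x":0,"y":0,"z":0.0004,"spin":4},{"x":0,"y":0,"z":0.0007,"spin":8},{"x":0,"y":0,"z":0.001,"spin":12},{"x":0,"y":0,"z":0.001,"spin":12}]' | grep -E "tool_pos|contact|rot"
python3 go.py 0.5378 -0.017 0.18 -77.4
```

```text
tool_pos: [0.5377, -0.017, 0.18]
eef_rot: [180.0, -0.0, -107.4]
contact_force: [-0.7, 0.2, -1.7]
t 16.3 pos [ 0.5377 -0.017   0.18  ] yaw -107.39 j6 -74.4 F [-0.7  0.2 -1.7] M [-0.02 -0.04 -0.01]
x -0.0001 y -0.0001 z -0.0000 spin -29.99
tool_pos: [0.5378, -0.017, 0.1791]
eef_rot: [-180.0, -0.0, -119.3]
contact_force: [-0.8, -0.6, -2.0]
t 16.6 pos [ 0.5378 -0.017   0.1791] yaw -119.31 j6 -62.5 F [-0.8 -0.6 -2. ] M [-0.03 -0.03 -0.02]
x -0.0001 y -0.0000 z -0.0009 spin -41.91
```

```bash

python3 -m crank '[{"x":0,"y":0,"z":0.0003,"spin":4},{"x":0,"y":0,"z":0.0006,"spin":8},{"x":0,"y":0,"z":0.0008,"spin":10},{"x":0,"y":0,"z":0.0008,"spin":10}]' | grep -E "tool_pos|contact|rot"
python3 go.py 0.5378 -0.017 0.18 -77.4
python3 -m crank '[{"x":0,"y":0,"z":0.0003,"spin":4},{"x":0,"y":0,"z":0.0005,"spin":6},{"x":0,"y":0,"z":0.0005,"spin":6}]' | grep -E "tool_pos|contact|rot"
python3 go.py 0.5378 -0.017 0.18 -77.4
```

```text
tool_pos: [0.5382, -0.0171, 0.179]
eef_rot: [-179.9, 0.0, -129.2]
contact_force: [-0.3, -0.0, 5.8]
t 16.9 pos [ 0.5382 -0.0171  0.179 ] yaw -129.16 j6 -52.7 F [-0.3 -0.   5.8] M [-0.07  0.17 -0.03]
x 0.0002 y 0.0004 z -0.0010 spin -51.76
tool_pos: [0.5385, -0.0171, 0.179]
eef_rot: [-179.9, 0.1, -135.2]
contact_force: [-0.2, -0.4, 11.6]
t 17.2 pos [ 0.5385 -0.0171  0.179 ] yaw -135.16 j6 -46.7 F [-0.2 -0.4 11.6] M [-0.08  0.24 -0.  ]
x 0.0004 y 0.0006 z -0.0010 spin -57.76
```

```bash

python3 -m crank '[{"x":0,"y":0,"z":-0.0003,"spin":2},{"x":0,"y":0,"z":-0.0003,"spin":4},{"x":0,"y":0,"z":-0.0003,"spin":4}]' | grep -E "tool_pos|contact|rot"
python3 go.py 0.5378 -0.017 0.18 -77.4
python3 -m crank '[{"x":0,"y":0,"z":0,"spin":2},{"x":0,"y":0,"z":0,"spin":4},{"x":0,"y":0,"z":0,"spin":4}]' | grep -E "tool_pos|contact|rot"
python3 go.py 0.5378 -0.017 0.18 -77.4
```

```text
tool_pos: [0.5384, -0.017, 0.179]
eef_rot: [-179.9, 0.1, -139.1]
contact_force: [-0.4, -0.2, 8.1]
t 17.4 pos [ 0.5384 -0.017   0.179 ] yaw -139.14 j6 -42.7 F [-0.4 -0.2  8.1] M [ 0.05  0.15 -0.02]
x 0.0004 y 0.0004 z -0.0010 spin -61.74
tool_pos: [0.5383, -0.017, 0.179]
eef_rot: [-179.9, 0.1, -143.1]
contact_force: [-0.4, 1.0, 8.8]
t 17.7 pos [ 0.5383 -0.017   0.179 ] yaw -143.13 j6 -38.7 F [-0.4  1.   8.8] M [0.08 0.11 0.11]
x 0.0004 y 0.0003 z -0.0010 spin -65.73
```

```bash

python3 -m crank '[{"x":0,"y":0,"z":0,"spin":0},{"x":0,"y":0,"z":0,"spin":0},{"x":0,"y":0,"z":0,"spin":0},{"x":0,"y":0,"z":0,"spin":0}]' 0.4
python3 -m crank '[{"x":0,"y":0,"z":-0.01,"spin":0},{"x":0,"y":0,"z":-0.03,"spin":0},{"x":0,"y":0,"z":-0.06,"spin":0},{"x":0,"y":0,"z":-0.1,"spin":0},{"x":0,"y":0,"z":-0.14,"spin":0}]' 
python3 -m crank '[{"x":-0.035,"y":0,"z":0,"spin":0},{"x":-0.07,"y":0,"z":0,"spin":0},{"x":-0.105,"y":0,"z":0,"spin":0},{"x":-0.14,"y":0,"z":0,"spin":0},{"x":-0.14,"y":0,"z":0,"spin":0}]' | head -2
python3 - <<'E'
from h import *
ims={n:imaging.capture(n) for n in ("scene","top")}
np.savez("end.npz",**{n+k:v for n,d in ims.items() for k,v in d.items()})
s=ims["scene"]; t=ims["top"]
g=lambda d,p,n=2: d["color"][int(p[1])-n:int(p[1])+n+1,int(p[0])-n:int(p[0])+n+1].mean((0,1)).round()
c=np.array([.538,-.0172]); 
# grip top brown blob centre in both views vs. predicted home
for n,d in ims.items():
    im=d["color"]; hsv=cv2.cvtColor(im,cv2.COLOR_RGB2HSV); m=cv2.inRange(hsv,(0,70,15),(18,255,200))
    p=px(d,[*c,.190]); k,l,st,ce=cv2.connectedComponentsWithStats(m)
    for i in range(1,k):
        if st[i,4]>15 and np.hypot(*(ce[i]-p))<60: print(n,"blob",ce[i].round(1),st[i])
    print(n,"pred grip",p.round(1), "pred top",px(d,[*c,.210]).round(1),"bottom",px(d,[*c,.170]).round(1))
E
```

```text
time_s: 18.03
tool_pos: [0.5377, -0.017, 0.178]
eef_rot: [180.0, -0.0, -143.3]
contact_force: [-0.6, -0.6, -0.6]
grip_width: 0.034
gripper_force: 0.0
time_s: 18.45
tool_pos: [0.5368, -0.017, 0.3202]
eef_rot: [180.0, -0.0, -143.3]
contact_force: [1.2, -0.5, 0.8]
grip_width: 0.0339
gripper_force: 0.0
time_s: 18.87
tool_pos: [0.6529, 0.0696, 0.3157]
scene blob [277.9 167.7] [ 260  149   37   39 1052]
scene blob [242.4 181.2] [233 175  19  14 245]
scene blob [228.5 217.6] [226 210   6  17  73]
scene pred grip [242.6 181.5] pred top [242.6 175.2] bottom [242.6 187.8]
top blob [308.7 165.5] [306 163   6   6  26]
top pred grip [266.6 187.7] pred top [266.9 186.2] bottom [266.4 189.2]
```

The released screw's grip is at (242.4,181.2), against (242.6,181.5) predicted for home. Another 14° of turning under light down force brought no further descent, so the shoulder is seated. The lever was not touched again.

```bash
python3 -c "
from h import *
d=imaging.capture('top');p=ray(d,308.7,165.5,.19);v=p[:2]-[.5848,-.007];print(p,(np.degrees(np.arctan2(v[1],v[0]))%360-192.6)/57.3)
from rig import order;print(order.sign_off())"
```

```text
[ 0.59306312 -0.11581238  0.19      ] 1.4265734286842697
the job is handed in; nothing more can be done
None
```

The clamp screw is threaded home in the grinder and released, with the cover lever swung aside to about 1.43 rad; the job was handed in at about 19 s of the 69 s allowed, and no verdict was returned.

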